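Level the gel-casting deck with a wedge

TASK

Pull the orange wedge straight up out of its snap clip by its handle, then, with the wedge flat on the bench, push its thin end straight in under the middle of the casting deck's low front edge until the edge just lifts off its rests and the deck is level (about 4 mm up). Raise the deck gently with the wedge only, without touching it with the gripper or jacking it far past level, and finish still gripping the wedge and holding it there: do not let go. Leave the mug, the mouse and the marker where they are.

Things in the scene. Friction and masses are not known exactly. Their poses are not given: they have to be found in the camera images.
- wedge: Loose orange levelling wedge, 94 x 30 mm, about 110 g. Origin: on its flat underside, under the handle. +x to the thin end, z up. Heel block x = -15 to 15 mm, 20 mm high, with ribs on its sides that the clip catches; then the top slopes evenly down to 4 mm thick at x = 79 mm (1 in 4). Starts parked in the clip, origin 3 mm above the clip's origin, same yaw.
- handle (a point): Middle of the wedge's black upright handle tab, 40 mm above the wedge's underside. The tab is 24 mm along the wedge's x, 14 mm along its y, and stands from 19 to 61 mm above the underside: grip it across y. Pulling the wedge straight up out of the clip takes about 10 N over the first 3 mm; it is free after 12 mm.
- clip: Grey parking clip fixed to the bench, 116 x 80 mm, with a 3 mm floor under the wedge, and on each side of the wedge's heel a sprung steel roller in a housing (28 to 38 mm from the middle line, 20 mm high). Origin: on the bench under the parked wedge's handle; +x points the way its thin end points.
- stage: Grey frame of the gel-casting stage, fixed to the bench, 210 mm wide, 172 mm deep. Origin: on the bench, right under the middle of the deck's front lip. +x from the lip to the hinge (roughly away from the robot), y along the lip. Side rails 80 to 95 mm either side of the middle; between them the bench under the deck is clear for 145 mm behind the lip.
- deck: Aluminium deck of the stage, 180 mm wide, 8 mm thick, 0.6 to 1.1 kg, with a clear tray (22 mm high, from 33 mm behind the lip), red comb and bubble level. Hinged at its far edge; leans 4 mm down to the front, on two rests; swings up freely, falls back by its weight. Origin: on the hinge axis, 155 mm behind the lip, 17 mm above the bench; +x away from the lip.
- lip (a point): Lowest point, at the middle, of the deck's rounded blue front lip (8 mm round bar along y). It is 9 mm above the bench when the deck is on its rests, and 13 mm above it when the deck is level.
- mug: White mug, 80 mm across, 95 mm high, loose; a bystander. Origin: centre of its underside.
- mouse: Black and grey computer mouse, 100 x 56 x 30 mm, loose; a bystander. Origin: centre of its underside.
- marker: Flat yellow marker with black cap, about 115 x 28 x 18 mm, lying loose; a bystander. Origin: on its underside, near the middle.
Things that resemble listed ones, but are neither listed nor needed, are in the scene too. Leave any blue or red look-alike of the clip alone.

How it is judged (in metres and radians):
On the way, in this order (a step that is already met when the one before it is completed fails the run):
1. the wedge, gripped, is pulled up out of the clip (z of wedge in the frame of clip above 0.025 m and contact force between the fingers and wedge above 1 N), for 0.1 s.
2. the wedge, flat and near the bench, starts to raise the deck's lip (height (world z) of lip above 0.01 m and contact force between wedge and deck above 0.5 N and height (world z) of wedge below 0.006 m), for 0.1 s.
At the end, for the whole second after the job is handed in: Deck lip still, 11 to 15 mm above the bench (level within 2 mm), carried by the wedge (over 1 N), untouched by the gripper; wedge flat (5 deg, under 5 mm up), pointing in within 20 deg, within 30 mm of the lip's middle, handle in front of the lip, gripped by the fingers (over 2 N) (height (world z) of lip between 0.011 and 0.015 m and contact force between wedge and deck above 1 N and contact force between the fingers and wedge above 2 N and contact force between each of the arm, the fingers and deck below 0.5 N and height (world z) of wedge below 0.005 m and angle between wedge's own z axis and vertical below 0.09 rad and y of wedge in the frame of stage between -0.03 and 0.03 m and angle between the x axis of wedge and the x axis of stage, either way round below 0.35 rad and x of wedge in the frame of stage below 0 m and linear speed of wedge below 0.02 m/s and angular speed of deck below 0.05 rad/s); the arm keeps its last pose, push and grip.
It fails at once if the deck is jacked up more than 9 mm off its rests (height (world z) of lip above 0.018 m).
It fails at once if the gripper or arm pushes on the deck or its tray (contact force between any of the arm, the fingers and deck above 2 N).
It fails at once if the mug is disturbed (distance of mug from where it was at the start of the episode above 0.02 m or angle between mug's own z axis and vertical above 0.3 rad).
It fails at once if the mouse is disturbed (distance of mouse from where it was at the start of the episode above 0.02 m or angle between mouse's own z axis and vertical above 0.3 rad).
It fails at once if the marker is disturbed (distance of marker from where it was at the start of the episode above 0.02 m or angle between marker's own z axis and vertical above 0.3 rad).
It also fails if it takes over 45 s, if anything falls off the work surface, if the arm or the gripper's body presses on something with over 40 N, if the wrist force passes 120 N, or if a joint passes its speed limit or range.

ROBOT

A 6-joint arm with a two-finger parallel gripper is mounted at the origin on the work surface. World frame = base frame: x ahead of the robot, y to its left, z up, the work surface at z = 0. Lengths are in mm, angles in rad, forces in N, time in s.
With the tool pointing down it reaches from about 400 to 925 mm from the base axis. Payload 12.5 kg.
Tool frame: the origin (TCP) lies at the very end of the fingers, on their centre line; the grasp point (between the pads) lies 19 mm behind it; z points along the fingers, y is the direction in which the jaws open and shut (so a half turn about z gives the same grasp; the last joint's range is limited). The gripper opens to 95 mm and grips with 3 to 60 N. Pads are 20 mm wide; open, the fingers measure 119 mm over their backs; the gripper's body (75 mm by 180 mm) begins 59 mm behind the grasp point.
Start: joints at [1.131, 0.491, 1.559, -0, 1.092, -0.106], TCP at [204.757, 590.529, 187.161] pointing down, gripper open.
Joint ranges: [-3.1, 3.1], [-0.84, 2.19], [0.05, 2.79], [-1.13, 4.28], [0.06, 2.93], [-2.69, 2.69]. Speed limits (rad/s): [2.22, 2.22, 2.79, 3.14, 3.14, 3.14].

INTERFACE

Orientations are given as a rotation vector (axis times angle).
In Python, from bench import ctrl gives the robot as it stands.
- The arm moves only by the tool jog_arm, never from a script. Its argument "moves" is a list of rows, each a list of 7 numbers: the opening, from -1 (shut) to 1 (fully open), then the shift along the tool's x, y, z in cm, then the turn, a rotation vector about the tool's x, y, z in degrees. In form: [[gripper, x, y, z, ax, ay, az], ...]. A call has 1 to 12 rows; each row shifts and turns the pose as measured when the row begins, along the tool's axes as they then stand; what a row does not reach is not made up. A row lasts 1/10 s, in which the tool goes at most 50 mm and 8.59 degrees, less where a joint would pass 70% of its speed; a pose out of reach is approached as far as the arm can. A call with a gripper value outside its range is refused whole. The fingers move at their own pace and stop on an object; the grip force is fixed at half the most. Time passes only in rows, so rows that do not move let the fingers close. It gives the time, the measured TCP pose, the force and the opening at its end, in the units of the state.
- ctrl.state(): the state, without advancing time (a new reading comes with each control period).
- ctrl.read_camera(name): name is "side" or "top" or "wrist"; returns a dict with "image" (384x512x3 uint8, red, green, blue), "fx", "fy", "cx", "cy" (pixels), "view" (4x4, takes a point from world to camera coordinates); the wrist camera has in their place "T_tool_cam" (4x4, takes a point from camera to tool coordinates, whose origin is the TCP and whose axes are the flange's). Camera axes: x right, y down, z forward; pixel columns grow to the right and rows downward; lengths in mm; the calibration is good to about 2 mm. A picture is of the moment at which its call begins: read the wrist's pose just before it. There is no depth.
- ctrl.hand_in(): hands the job in, once; it reports no verdict.
Trained networks look in a picture, given as the dict that the camera call returned (one of the last four; its "shot" number tells which), for a name from the list of things; names that differ only in an ending like _2 or _b are one class to them, and where a whole thing is asked for, a point or a joint stands for the part that bears it (a point fixed in the world has none). Each returns a list of dicts, best first, with "p" (0 to 1); they miss things now and then, are a little off and sometimes report something else, mostly with a low value. They report only what shows in the picture. A call takes as long as a camera call. They do not tell look-alikes from the thing itself.
- ctrl.search_frame(picture, name): "at" ([x, y, z] in mm, in world coordinates, good to about 4 mm: the middle of the surface that is visible of it).
- ctrl.spot_point(picture, name): "at" ([x, y, z] in mm, in world coordinates, good to about 4 mm: a listed point, or the origin of a listed thing).
The state is a dict: "time_s": time; "joint_positions": joint angles; "joint_velocities": joint speeds; "joint_efforts": joint torques, N m; "eef_pos": TCP position; "ee_rot": TCP orientation; "ft_force": force on the tool from outside, world axes, zero at the start; "wrist_torque": the same for the moment, N m; "width": finger opening in mm.
Only numpy, scipy, OpenCV 4.12 (cv2) and the standard library are available. Lean on these libraries where they do the work, as an engineer would, in place of code of your own. Each camera call takes 0.05 s, during which the arm holds its last target. There are 200 camera calls.

## Working session

There is one attempt and no reset: what is moved stays moved. The work goes in short steps, Python scripts to look and compute and a tool call to move; the robot and the scene stay as the last step left them, time stands still between calls to the robot, and variables do not carry over. Pictures are saved under pics/ and viewed, about 8 in all and at most 12, crops included, and the job is handed in when it is done.

Besides the shell and the picture viewer there is one more tool, called after "Emit:" as a command line: name --pt "numbers of a row" for each row, then --argument value for the rest. jog_arm: Moves the arm, as the interface text tells. Its arguments: {"type":"object","properties":{"moves":{"type":"array"}},"required":["moves"]}

```bash
ls; mkdir -p pics
cat > h.py <<'E'
import numpy as np, cv2
from scipy.spatial.transform import Rotation as R
from bench import ctrl
def proj(p,P):
    c=p["view"]@np.append(P,1); return np.array([p["fx"]*c[0]/c[2]+p["cx"],p["fy"]*c[1]/c[2]+p["cy"]])
def ray(p,uv,z,T=None):
    M=np.linalg.inv(p["view"]) if T is None else T
    d=M[:3,:3]@[(uv[0]-p["cx"])/p["fx"],(uv[1]-p["cy"])/p["fy"],1]; o=M[:3,3]
    return o+d*(z-o[2])/d[2]
def save(p,n,crop=None,s=1.5):
    im=p["image"][...,::-1]
    if crop: a,b,c,d=crop; im=im[b:d,a:c]
    cv2.imwrite("pics/"+n,cv2.resize(im,None,fx=s,fy=s,interpolation=cv2.INTER_CUBIC))
E
python3 - <<'E'
from h import *
print(ctrl.state())
for c in ["top","side"]:
    p=ctrl.read_camera(c); save(p,c+".png")
    for n in ["wedge","clip","stage","deck","mug","mouse","marker"]:
        print(c,n,[(round(d["p"],2),np.round(d["at"]),np.round(proj(p,d["at"]))) for d in ctrl.spot_point(p,n)])
    for n in ["handle","lip"]:
        print(c,n,[(round(d["p"],2),np.round(d["at"]),np.round(proj(p,d["at"]))) for d in ctrl.spot_point(p,n)])
E
```

```text
pics
{'time_s': 0.0, 'joint_positions': array([ 1.13143418e+00,  4.91590084e-01,  1.55947113e+00,  8.85461565e-06,
        1.09168430e+00, -1.05572630e-01]), 'joint_velocities': array([ 0.00029867, -0.00146733, -0.00014593,  0.0001121 , -0.00234427,
       -0.00071588]), 'joint_efforts': array([-3.21344760e-04, -6.12642288e+01, -2.58182734e+01,  6.92454656e-02,
        4.81447508e-02, -1.74930728e-04]), 'eef_pos': array([204.60587986, 590.26252924, 186.53533652]), 'ee_rot': array([-5.21838151e-01, -3.09762644e+00,  1.74059914e-03]), 'ft_force': array([-0.25595106, -0.14509795, -0.05324992]), 'wrist_torque': array([0.03790143, 0.02384146, 0.0061269 ]), 'width': 94.92656067993663}
top wedge [(0.63, array([ 422., -318.,    5.]), array([323., 216.]))]
top clip [(0.85, array([ 365., -509.,    0.]), array([377., 233.])), (0.75, array([ 425., -314.,   -2.]), array([321., 215.])), (0.63, array([ 451., -164.,   -1.]), array([279., 208.]))]
top stage [(0.79, array([576.,  31.,   1.]), array([223., 172.]))]
top deck [(0.69, array([726.,  -2.,  16.]), array([233., 130.]))]
top mug [(0.61, array(
[... 469 characters left out ...]
y([ 448., -163.,   -2.]), array([260., 230.])), (0.6, array([ 243., -319.,   -2.]), array([197., 301.])), (0.55, array([ 362., -503.,    1.]), array([276., 360.]))]
side stage [(0.61, array([577.,  27.,   4.]), array([280., 176.]))]
side deck [(0.92, array([728.,   0.,  18.]), array([328., 168.]))]
side mug [(0.86, array([420., 287.,   1.]), array([210., 141.]))]
side mouse [(0.79, array([649., 365.,  -4.]), array([265., 120.])), (0.3, array([ 665., -367.,   -1.]), array([373., 267.]))]
side marker [(0.87, array([ 665., -366.,   -2.]), array([372., 267.]))]
side handle [(0.6, array([ 423., -316.,   42.]), array([272., 267.]))]
side lip [(0.57, array([575.,  26.,   3.]), array([279., 177.]))]
```

View pics/top.png

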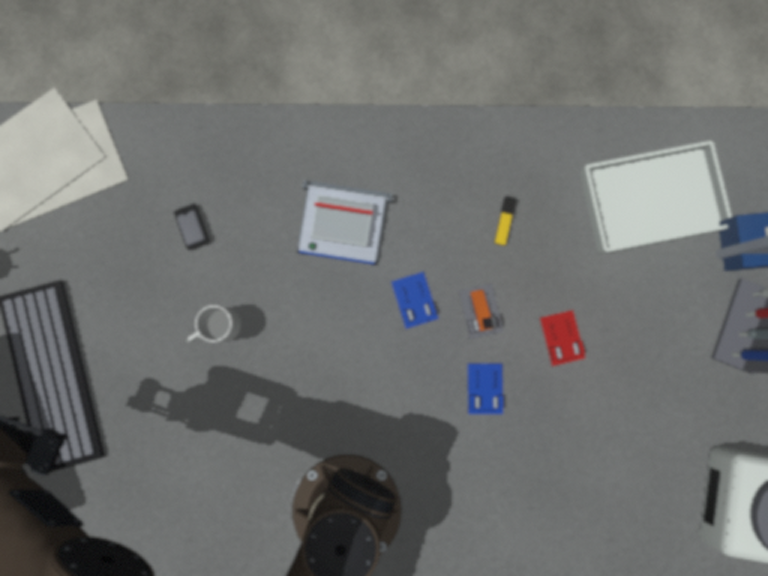

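View pics/side.png

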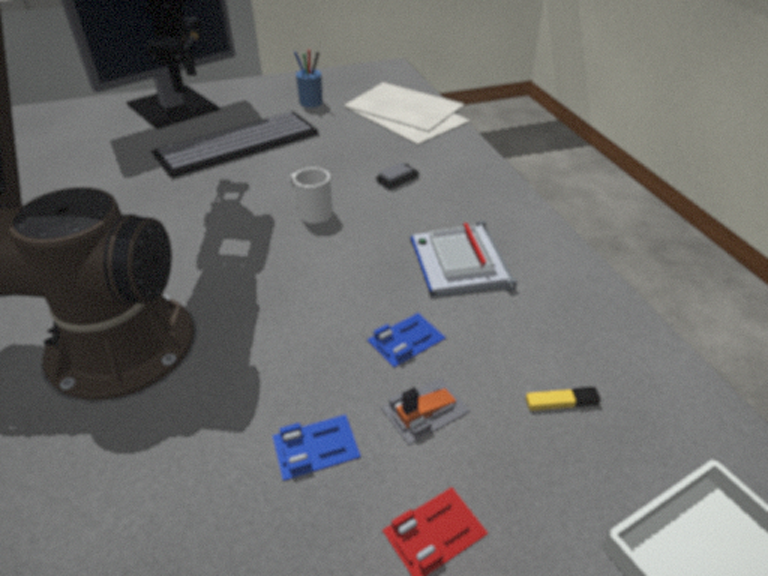

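Candidates for the clip and wedge (top.png pixels): blue plates at (413,300) and (487,388), a red plate at (562,337), and the orange wedge in the grey clip at (483,312). By the description I choose the grey one. I'll arc over to it and check it with the wrist camera.

Emit:
jog_arm --pt "1 -4.6 -0.2 0 0 0 5" --pt "1 -4.6 -0.2 0 0 0 5" --pt "1 -4.6 -0.2 0 0 0 5" --pt "1 -4.6 -0.2 0 0 0 5" --pt "1 -4.6 -0.2 0 0 0 5" --pt "1 -4.6 -0.2 0 0 0 5" --pt "1 -4.6 -0.2 0 0 0 5" --pt "1 -4.6 -0.2 0 0 0 5" --pt "1 -4.6 -0.2 0 0 0 5" --pt "1 -4.6 -0.2 0 0 0 5"

```text
time_s: 2.0
eef_pos: [530.4, 270.4, 186.4]
ee_rot: [-1.814, -2.565, -0.004]
ft_force: [-0.3, 0.2, -0.0]
width: 95.1
```

Emit:
jog_arm --pt "1 -4.6 -0.8 0 0 0 5" --pt "1 -4.6 -0.8 0 0 0 5" --pt "1 -4.6 -0.8 0 0 0 5" --pt "1 -4.6 -0.8 0 0 0 5" --pt "1 -4.6 -0.8 0 0 0 5" --pt "1 -4.6 -0.8 0 0 0 5" --pt "1 -4.6 -0.8 0 0 0 5" --pt "1 -4.6 -0.8 0 0 0 5" --pt "1 -4.6 -0.8 0 0 0 5" --pt "1 -4.6 -0.8 0 0 0 5" --pt "1 -4.6 -0.8 0 0 0 5"

```text
time_s: 3.1
eef_pos: [388.6, -222.2, 184.9]
ee_rot: [2.82, 1.378, 0.01]
ft_force: [0.3, -0.7, 0.4]
width: 95.0
```

```bash
cat >> h.py <<'E'
def rel(target,yawy):
    "shift (cm, tool axes) and turn (deg) to the pose: tool down, tool y at yaw yawy (deg)"
    s=ctrl.state(); T=R.from_rotvec(s["ee_rot"]); a=np.radians(yawy)
    y=np.array([np.cos(a),np.sin(a),0]); z=np.array([0,0,-1.]); x=np.cross(y,z)
    G=R.from_matrix(np.stack([x,y,z],1)); cur=T.as_matrix()
    print("pos",np.round(s["eef_pos"],1),"yaw_y",round(np.degrees(np.arctan2(cur[1,1],cur[0,1])),2),"w",round(s["width"],1),"F",np.round(s["ft_force"],1),"t",s["time_s"])
    print("shift cm",np.round(T.inv().apply(np.array(target)-s["eef_pos"])/10,2),"turn deg",np.round(np.degrees((T.inv()*G).as_rotvec()),2))
def wristT(s,p):
    M=np.eye(4); M[:3,:3]=R.from_rotvec(s["ee_rot"]).as_matrix(); M[:3,3]=s["eef_pos"]; return M@p["T_tool_cam"]
E
python3 -c "
from h import *
rel([424,-316,187],-74)
print(ctrl.read_camera('wrist')['T_tool_cam'])"
```

```text
pos [ 388.6 -222.2  184.9] yaw_y -37.94 w 95.0 F [ 0.3 -0.7  0.4] t 3.1
shift cm [-5.21  8.56 -0.19] turn deg [ 0.21 -0.36 36.07]
[[ 3.15937681e-04 -9.54272606e-01 -2.98937607e-01  8.35962364e+01]
 [ 9.99999832e-01  4.46541429e-04 -3.68587365e-04 -5.36026954e-02]
 [ 4.85220852e-04 -2.98937441e-01  9.54272587e-01 -1.97814935e+02]
 [ 0.00000000e+00  0.00000000e+00  0.00000000e+00  1.00000000e+00]]
```

Emit:
jog_arm --pt "1 -2.7 4.2 0 0 0 0" --pt "1 -2.7 4.2 0 0 0 0" --pt "1 0 0 0 0 0 8" --pt "1 0 0 0 0 0 8" --pt "1 0 0 0 0 0 8" --pt "1 0 0 0 0 0 8" --pt "1 0 0 0 0 0 5" --pt "1 0 0 0 0 0 0"

```text
time_s: 3.95
eef_pos: [414.1, -324.6, 185.6]
ee_rot: [3.12, 0.347, 0.01]
ft_force: [-0.2, 0.5, -0.7]
width: 95.3
```

Run:
```python
from h import *
rel([424,-316,187],-74)
s=ctrl.state(); p=ctrl.read_camera('wrist'); save(p,"w1.png")
T=wristT(s,p); p["T"]=T
np.savez("w1.npz",T=T,fx=p["fx"],fy=p["fy"],cx=p["cx"],cy=p["cy"],image=p["image"])
for n in ["wedge","handle","clip"]:
    print(n,[(round(d["p"],2),np.round(d["at"],1)) for d in ctrl.spot_point(p,n)])
```

```text
pos [ 414.1 -324.6  185.6] yaw_y -77.32 w 95.3 F [-0.2  0.5 -0.7] t 3.95
shift cm [ 1.15 -0.62 -0.13] turn deg [ 0.18 -0.36 -3.32]
wedge [(0.96, array([ 4.273e+02, -3.138e+02,  1.000e-01]))]
handle [(0.68, array([ 425. , -320.5,   40.1]))]
clip [(0.77, array([ 240.2, -315.7,   -2.2])), (0.7, array([ 421.4, -318.7,    3. ])), (0.59, array([ 358.9, -504. ,    4.3])), (0.59, array([ 443.3, -166.7,   -1.3]))]
```

View pics/w1.png

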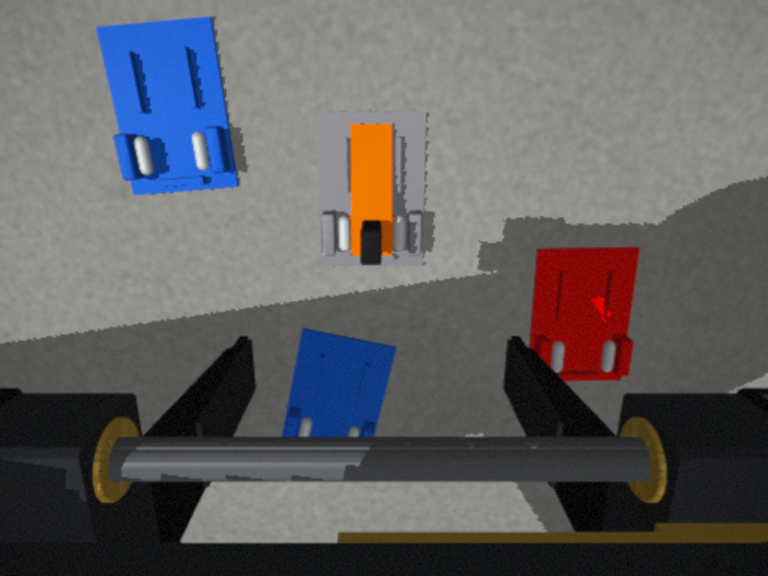

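The orange wedge sits in the grey clip at (371,190), with the handle at (371,242). The blue plates at (168,105) and (345,380) and the red plate at (587,313) are empty look-alikes. Next I measure from these pixels.

Run:
```python
from h import *
d=np.load("w1.npz"); p={k:float(d[k]) for k in ["fx","fy","cx","cy"]}; T=d["T"]; im=d["image"].astype(int)
m=(im[...,0]>180)&(im[...,1]>60)&(im[...,1]<170)&(im[...,2]<70)
ys,xs=np.where(m); print(xs.min(),xs.max(),ys.min(),ys.max())
# centreline per row on sloping top, rows before handle; z by iteration along wedge
c=[]
for y in range(ys.min()+2,146):
    r=xs[ys==y]; c.append([(r.min()+r.max())/2,y])
c=np.array(c)
tip=ray(p,[c[0,0],ys.min()-.5],7,T)
P=[]
for u in c:
    z=12
    for _ in range(5):
        q=ray(p,u,z,T); z=min(7+np.linalg.norm(q[:2]-tip[:2])/4,23)
    P.append(q)
P=np.array(P); v=np.linalg.svd(P[:,:2]-P[:,:2].mean(0))[2][0]; v*=np.sign(v[0])
yaw=np.degrees(np.arctan2(v[1],v[0])); print("tip",tip,"yaw",yaw,"origin",tip[:2]-79*v)
# width check
y=100; r=xs[ys==y]; print("width",np.linalg.norm(ray(p,[r.min()-.5,y],10,T)-ray(p,[r.max()+.5,y],10,T)))
b=(im.sum(2)<90); b[:140]=0;b[180:]=0;b[:,:235]=0;b[:,260:]=0
yb,xb=np.where(b); print("blk",xb.min(),xb.max(),yb.min(),yb.max())
for u in [(xb.min()-.5,yb.max()+.5),(xb.max()+.5,yb.max()+.5)]: print(ray(p,u,64,T))
for z in(64,): print("mid rear top",ray(p,[(xb.min()+xb.max())/2,yb.max()+.5],z,T))
```

```text
233 261 83 169
tip [ 499.39858651 -300.38357731    7.        ] yaw 12.557587625138153 origin [ 422.28842673 -317.55981841]
width 29.526423574379887
blk 242 253 148 174
[ 412.03567948 -314.75982259   64.        ]
[ 414.66308888 -326.4623103    64.        ]
mid rear top [ 413.3493113  -320.61074186   64.        ]
```

```bash
python3 -c "
from h import *
rel([424,-317.8,27],-77.4)"
```

```text
pos [ 414.1 -324.5  185.7] yaw_y -77.11 w 94.8 F [-0.7  0.1 -1.1] t 4.15
shift cm [ 1.01 -0.48 15.87] turn deg [ 0.17 -0.36  0.29]
```

Emit:
jog_arm --pt "1 1.0 -0.5 2 0 0 0" --pt "1 0 0 3.5 0 0 0" --pt "1 0 0 3.5 0 0 0" --pt "1 0 0 2 0 0 0" --pt "1 0 0 0 0 0 0"

```text
time_s: 4.65
eef_pos: [425.1, -318.2, 73.8]
ee_rot: [3.114, 0.366, 0.015]
ft_force: [-0.3, 0.2, 0.6]
width: 95.2
```

Run:
```python
from h import *
s=ctrl.state(); p=ctrl.read_camera('wrist'); save(p,"w2.png",None,1.2)
rel([424,-317.8,27],-77.4)
print([(round(d["p"],2),np.round(d["at"],1)) for d in ctrl.spot_point(p,"handle")])
```

```text
pos [ 425.5 -318.5   75. ] yaw_y -76.6 w 94.8 F [-0.1  0.  -0.3] t 4.7
shift cm [-0.17 -0.15  4.8 ] turn deg [ 0.47 -0.56  0.8 ]
[(0.83, array([ 425.9, -317.9,   39.2]))]
```

View pics/w2.png

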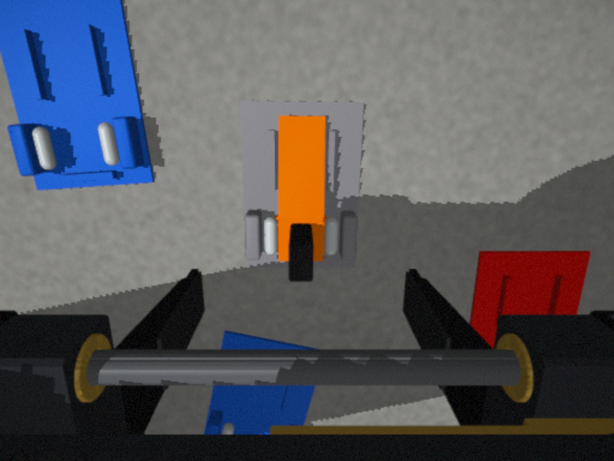

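The picture shows the handle at (301,250), midway between the finger tips at (197,275) and (410,275), so it is well centred. I'll descend and grip.

Emit:
jog_arm --pt "1 0 0 2.4 0.4 -0.4 0.6" --pt "1 0 0 2.2 0 0 0" --pt "1 0 0 0.2 0 0 0" --pt "-1 0 0 0 0 0 0" --pt "-1 0 0 0 0 0 0" --pt "-1 0 0 0 0 0 0" --pt "-1 0 0 0 0 0 0" --pt "-1 0 0 0 0 0 0" --pt "-1 0 0 0 0 0 0"

```text
time_s: 5.65
eef_pos: [430.6, -323.3, 37.7]
ee_rot: [3.107, 0.351, 0.022]
ft_force: [1.0, 0.9, 0.4]
width: 52.7
```

```bash
python3 -c "
from h import *
rel([425,-317.8,27],-77.4)"
```

```text
pos [ 430.6 -323.3   37.7] yaw_y -77.1 w 52.7 F [1.  0.9 0.4] t 5.65
shift cm [-0.44 -0.68  1.05] turn deg [ 0.94 -0.72  0.31]
```

Emit:
jog_arm --pt "0.1 -0.4 -0.7 0.8 0.9 -0.7 0.3" --pt "0.1 -0.1 -0.1 0.5 0 0 0"

```text
time_s: 5.85
eef_pos: [423.9, -316.4, 24.3]
ee_rot: [3.122, 0.344, 0.0]
ft_force: [-0.6, -0.7, 0.6]
width: 52.1
```

```bash
python3 -c "
from h import *
rel([425,-317.8,27],-77.4)"
```

```text
pos [ 423.9 -316.4   24.3] yaw_y -77.42 w 52.1 F [-0.6 -0.7  0.6] t 5.85
shift cm [ 0.08  0.16 -0.27] turn deg [ 0.02 -0.   -0.02]
```

Emit:
jog_arm --pt "-1 0.1 0.2 -0.2 0 0 0" --pt "-1 0 0 0 0 0 0" --pt "-1 0 0 0 0 0 0"

```text
time_s: 6.15
eef_pos: [424.7, -317.7, 25.1]
ee_rot: [-3.121, -0.344, 0.003]
ft_force: [0.1, 0.1, 0.7]
width: 34.0
```

```bash
python3 -c "
from h import *
rel([425,-317.8,27],-77.4)"
```

```text
pos [ 424.7 -317.7   25.1] yaw_y -77.42 w 34.0 F [0.1 0.1 0.7] t 6.15
shift cm [ 0.02  0.02 -0.19] turn deg [-0.11  0.08 -0.02]
```

Emit:
jog_arm --pt "-1 0 0 -0.1 0 0 0" --pt "-1 0 0 0 0 0 0" --pt "-1 0 0 0 0 0 0" --pt "-1 0 0 0 0 0 0"

```text
time_s: 6.55
eef_pos: [424.8, -317.6, 26.2]
ee_rot: [-3.121, -0.344, 0.002]
ft_force: [0.3, -0.3, -1.7]
width: 14.2
```

```bash
python3 -c "
from h import *
rel([425,-317.8,27],-77.4)"
```

```text
pos [ 424.8 -317.6   26.2] yaw_y -77.42 w 14.2 F [ 0.3 -0.3 -1.7] t 6.55
shift cm [ 0.02  0.02 -0.08] turn deg [-0.11  0.08 -0.02]
```

Emit:
jog_arm --pt "-1 0 0 0 0 0 0" --pt "-1 0 0 -0.5 0 0 0" --pt "-1 0 0 -0.5 0 0 0" --pt "-1 0 0 -0.6 0 0 0" --pt "-1 0 0 -0.8 0 0 0"

```text
time_s: 7.05
eef_pos: [424.6, -317.4, 51.3]
ee_rot: [-3.12, -0.344, 0.004]
ft_force: [-0.3, -0.7, -1.8]
width: 13.7
```

```bash
python3 -c "
from h import *
rel([425,-317.8,86],-77.4)"
```

```text
pos [ 424.6 -317.4   51.3] yaw_y -77.42 w 13.7 F [-0.3 -0.7 -1.8] t 7.05
shift cm [ 0.02  0.03 -3.47] turn deg [-0.17  0.12 -0.02]
```

Emit:
jog_arm --pt "-1 0 0 -2 0 0 0" --pt "-1 0 0 -2 0 0 0" --pt "-1 0 0 -1.5 0 0 0"

```text
time_s: 7.35
eef_pos: [424.2, -317.2, 109.3]
ee_rot: [-3.119, -0.344, 0.005]
ft_force: [-0.4, 0.1, -1.1]
width: 13.7
```

```bash
python3 -c "
from h import *
rel([450,45,115],-77.4)"
```

```text
pos [ 424.2 -317.2  109.3] yaw_y -77.42 w 13.7 F [-0.4  0.1 -1.1] t 7.35
shift cm [ 10.41 -34.79  -0.46] turn deg [-0.23  0.17 -0.02]
```

Emit:
jog_arm --pt "-1 0.5 -1.5 0 0 0 0" --pt "-1 0.9 -3 0 0 0 0" --pt "-1 1.2 -4 0 0 0 0" --pt "-1 1.2 -4 0 0 0 0" --pt "-1 1.2 -4 0 0 0 0" --pt "-1 1.2 -4 0 0 0 0" --pt "-1 1.2 -4 0 0 0 0" --pt "-1 1.2 -4 0 0 0 0" --pt "-1 0.9 -3 0 0 0 0" --pt "-1 0.4 -1.5 0 0 0 0" --pt "-1 0 0 0 0 0 5" --pt "-1 0 0 0 0 0 6"

```text
time_s: 8.55
eef_pos: [442.6, 47.6, 109.8]
ee_rot: [-3.141, -0.037, 0.007]
ft_force: [-0.7, 0.4, -1.2]
width: 13.8
```

```bash
python3 -c "
from h import *
rel([450,45,115],-98)"
```

```text
pos [442.6  47.6 109.8] yaw_y -88.64 w 13.8 F [-0.7  0.4 -1.2] t 8.55
shift cm [ 0.73  0.27 -0.52] turn deg [-0.03  0.26  9.36]
```

Emit:
jog_arm --pt "-1 0.5 0.3 0 0 0 5" --pt "-1 0.2 0 0 0 0 4.4" --pt "-1 0 0 0 0 0 0"

```text
time_s: 8.85
eef_pos: [446.9, 47.1, 109.0]
ee_rot: [-3.133, 0.231, 0.011]
ft_force: [-1.0, 0.3, -1.5]
width: 13.7
```

Run:
```python
from h import *
rel([450,45,115],-98)
s=ctrl.state(); p=ctrl.read_camera('wrist'); save(p,"w3.png")
T=wristT(s,p)
np.savez("w3.npz",T=T,fx=p["fx"],fy=p["fy"],cx=p["cx"],cy=p["cy"],image=p["image"])
for n in ["lip","stage","deck","wedge","handle"]:
    print(n,[(round(d["p"],2),np.round(d["at"],1)) for d in ctrl.spot_point(p,n)])
```

```text
pos [446.9  47.1 109. ] yaw_y -98.44 w 13.7 F [-1.   0.3 -1.5] t 8.85
shift cm [ 0.34  0.17 -0.6 ] turn deg [-0.    0.4  -0.44]
lip [(0.67, array([579.2,  28.7,   9.9]))]
stage [(0.6, array([578.5,  25.7,  -1.1]))]
deck []
wedge [(0.68, array([444.7,  47.6,  85. ])), (0.17, array([420.9, 291.7,  -1.1]))]
handle [(0.6, array([444.1,  46.9, 120.5]))]
```

View pics/w3.png

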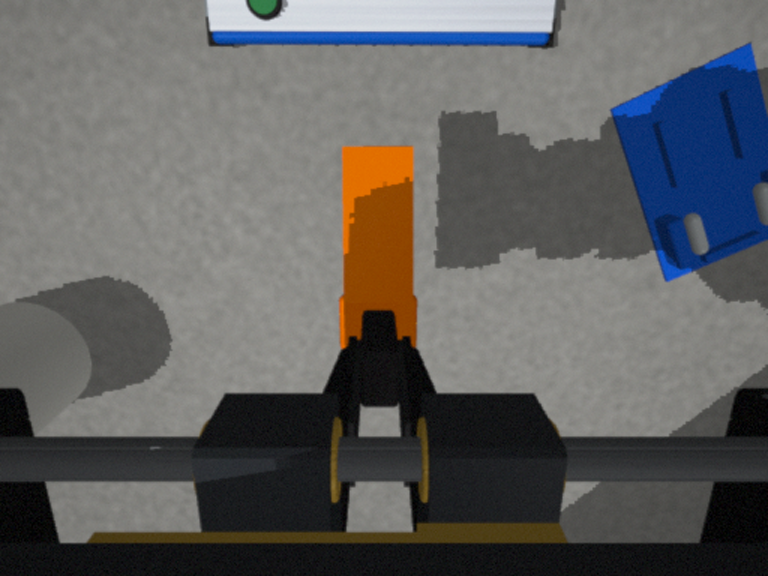

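The wedge points straight up the image: tip at (378,147), handle at (379,355). The blue lip spans (208,38) to (555,38), parallel to the tip edge. I'll measure the lip.

```bash
cat > lip.py <<'E'
import sys
from h import *
def lip(f):
    d=np.load(f); p={k:float(d[k]) for k in ["fx","fy","cx","cy"]}; T=d["T"]; im=d["image"].astype(int)
    m=(im[...,2]>im[...,0]+60)&(im[...,2]>100); m[:,390:]=0; m[60:]=0
    ys,xs=np.where(m); 
    top=[[x,ys[xs==x].max()+.5] for x in range(xs.min()+4,xs.max()-4)]
    k=np.polyfit(*np.array(top).T,1); E=[(x,np.polyval(k,x)) for x in (xs.min()-.5,xs.max()+.5)]
    L,Rr=[ray(p,u,13,T) for u in E]   # front face of the bar, ~ z 13
    v=(L-Rr)[:2]; yaw=np.degrees(np.arctan2(v[1],v[0]))-90; mid=(L+Rr)/2
    print("pix",E,"len",np.linalg.norm(v),"yaw",yaw,"front mid",mid)
    x=np.array([np.cos(np.radians(yaw)),np.sin(np.radians(yaw))])
    o=mid[:2]+4*x; print("lip mid",o); return o,yaw
if __name__=="__main__":
    o,yaw=lip(sys.argv[1]); s=ctrl.state(); a=np.radians(yaw); q=s["eef_pos"][:2]-o
    print("TCP in stage", q@[np.cos(a),np.sin(a)], q@[-np.sin(a),np.cos(a)])
    d=np.load(sys.argv[1]);
E
python3 lip.py w3.npz; python3 -c "
from h import *
d=np.load('w3.npz'); p={k:float(d[k]) for k in ['fx','fy','cx','cy']}
s=ctrl.state()['eef_pos'][2]
for u in [(228,97.8),(275,97.8)]: print(ray(p,u,s-23.2+4,d['T']))"
```

```text
pix [(np.float64(141.5), np.float64(28.896005699244128)), (np.float64(365.5), np.float64(29.763681808302536))] len 180.78238046380056 yaw -8.620152207265647 front mid [572.28723777  26.670474    13.        ]
lip mid [576.24205267  26.07094159]
TCP in stage -130.46054043785423 0.9792787947169933
[525.00880271  50.16773827  90.05792508]
[520.66282478  20.81437843  90.05792508]
```

Emit:
jog_arm --pt "-1 0 0.1 1.5 0 0.4 0.1" --pt "-1 0 0 2.5 0 0 0" --pt "-1 0 0 2.2 0 0 0" --pt "-1 0 0 1 0 0 0" --pt "-1 0 0 0 0 0 0"

```text
time_s: 9.65
eef_pos: [448.1, 45.4, 36.0]
ee_rot: [-3.133, 0.226, -0.007]
ft_force: [0.8, -1.0, -1.2]
width: 14.0
```

```bash
python3 -c "
from h import *
rel([450,45,23.2],-98.62)"; python3 lip.py w3.npz|tail -1
```

```text
pos [448.1  45.4  36. ] yaw_y -98.26 w 14.0 F [ 0.8 -1.  -1.2] t 9.65
shift cm [0.19 0.02 1.28] turn deg [-0.02 -0.24  0.36]
TCP in stage -129.58170890109974 -0.07130169289572871
```

Emit:
jog_arm --pt "-1 0.2 0 0.5 0 -0.2 0.3" --pt "-1 0 0 0.4 0 0 0" --pt "-1 0 0 0.2 0 0 0" --pt "-1 0 0 0.1 0 0 0"

```text
time_s: 10.05
eef_pos: [451.6, 45.1, 25.1]
ee_rot: [-3.132, 0.234, -0.006]
ft_force: [-0.2, 0.4, -0.6]
width: 13.8
```

```bash
python3 -c "
from h import *
rel([450,45,23.2],-98.62)"; python3 lip.py w3.npz|tail -1
```

```text
pos [451.6  45.1  25.1] yaw_y -98.56 w 13.8 F [-0.2  0.4 -0.6] t 10.05
shift cm [-0.16  0.03  0.19] turn deg [-0.04 -0.2   0.06]
TCP in stage -126.05254259816371 0.08808715847810748
```

Now I bring it down to bench contact.

Emit:
jog_arm --pt "-1 0 0 0.1 0 0 0" --pt "-1 0 0 0.1 0 0 0"

```text
time_s: 10.25
eef_pos: [451.9, 45.1, 23.4]
ee_rot: [-3.132, 0.234, -0.007]
ft_force: [-0.4, -0.2, -1.6]
width: 13.6
```

Emit:
jog_arm --pt "-1 0 0 0.1 0 -0.1 0" --pt "-1 0 0 0.05 0 0 0"

```text
time_s: 10.45
eef_pos: [452.2, 45.3, 23.0]
ee_rot: [-3.132, 0.234, -0.006]
ft_force: [-2.6, 0.5, 7.4]
width: 13.5
```

```bash
python3 -c "
from h import *
rel([450,45,23.2],-98.62)"; python3 lip.py w3.npz|tail -1
```

```text
pos [452.2  45.3  23. ] yaw_y -98.55 w 13.5 F [-2.6  0.5  7.4] t 10.45
shift cm [-0.21  0.06 -0.02] turn deg [-0.07 -0.22  0.07]
TCP in stage -125.53163453349107 0.43989629312771583
```

On the bench with a light 7 N press. I'll slide to just short of the lip.

Emit:
jog_arm --pt "-1 0.5 0 0 0 0 0" --pt "-1 1 0 0 0 0 0" --pt "-1 1 0 0 0 0 0" --pt "-1 1 0 0 0 0 0" --pt "-1 0.5 0 0 0 0 0"

```text
time_s: 10.95
eef_pos: [495.0, 39.0, 23.6]
ee_rot: [-3.132, 0.234, -0.008]
ft_force: [0.1, 0.1, -1.2]
width: 13.5
```

```bash
python3 - <<'E'
from h import *
rel([450,45,23.2],-98.62)
s=ctrl.state(); p=ctrl.read_camera('wrist'); save(p,"w4.png",None,1.2)
np.savez("w4.npz",T=wristT(s,p),fx=p["fx"],fy=p["fy"],cx=p["cx"],cy=p["cy"],image=p["image"])
print([(round(d["p"],2),np.round(d["at"],1)) for d in ctrl.spot_point(p,"lip")])
E
python3 lip.py w3.npz|tail -1
```

```text
pos [495.   39.   23.6] yaw_y -98.54 w 13.5 F [ 0.1  0.1 -1.2] t 10.95
shift cm [-4.54  0.07  0.02] turn deg [-0.07 -0.28  0.08]
[]
TCP in stage -82.82376473497118 0.5336469448311656
```

View pics/w4.png

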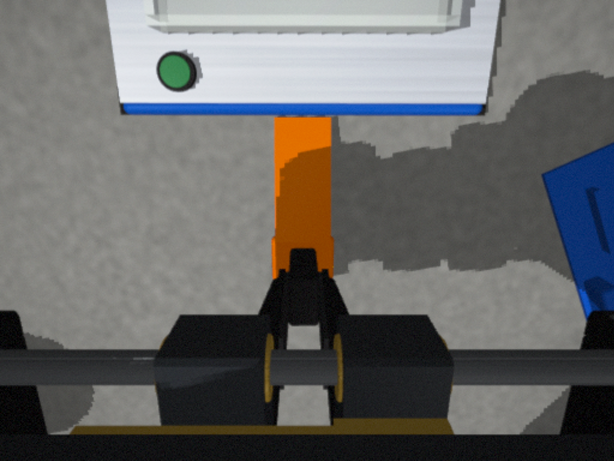

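The tip at (303,117) is right at the lip's front edge. The lip spans 120 to 487 (middle 303.5), so the wedge is centred. The tool-derived −82.8 mm agrees with what the picture shows. Advancing, with slight down-press.

Emit:
jog_arm --pt "-1 0.5 0 0.05 0 0 0" --pt "-1 0.7 0 0.02 0 0 0" --pt "-1 0.5 0 0.02 0 0 0" --pt "-1 0.3 0 0 0 0 0"

```text
time_s: 11.45
eef_pos: [511.7, 36.4, 23.1]
ee_rot: [-3.132, 0.234, 0.003]
ft_force: [-1.0, 0.5, 0.1]
width: 14.0
```

```bash
python3 -c "
from h import *
rel([450,45,23.2],-98.62)"; python3 lip.py w3.npz|tail -1
```

```text
pos [511.7  36.4  23.1] yaw_y -98.53 w 14.0 F [-1.   0.5  0.1] t 11.45
shift cm [-6.23  0.07  0.  ] turn deg [-0.05  0.1   0.09]
TCP in stage -65.37455631136815 0.5423269916376678
```

Emit:
jog_arm --pt "-1 0.3 0 0.02 0 0 0" --pt "-1 0.3 0 0.02 0 0 0"

```text
time_s: 11.65
eef_pos: [516.9, 35.7, 23.0]
ee_rot: [-3.132, 0.233, 0.005]
ft_force: [-4.8, 1.2, 8.6]
width: 13.6
```

Emit:
jog_arm --pt "-1 0.3 0 0.02 0 0 0" --pt "-1 0.3 0 0.02 0 0 0"

```text
time_s: 11.85
eef_pos: [520.2, 35.2, 23.0]
ee_rot: [-3.132, 0.233, 0.015]
ft_force: [-11.8, 2.0, 15.1]
width: 13.7
```

```bash
python3 -c "
from h import *
rel([450,45,23.2],-98.62)"; python3 lip.py w3.npz|tail -1
```

```text
pos [520.2  35.2  23. ] yaw_y -98.51 w 13.7 F [-11.8   2.   15.1] t 11.85
shift cm [-7.09  0.07  0.04] turn deg [-0.02  0.54  0.11]
TCP in stage -56.778959145794296 0.6585565850059752
```

Emit:
jog_arm --pt "-1 0.4 0 -0.02 0 0.3 0" --pt "-1 0.4 0 0 0 0 0"

```text
time_s: 12.05
eef_pos: [524.1, 34.7, 23.1]
ee_rot: [-3.132, 0.232, 0.02]
ft_force: [-9.2, 2.1, 9.9]
width: 13.8
```

```bash
python3 - <<'E'
from h import *
rel([450,45,23.2],-98.62)
s=ctrl.state(); p=ctrl.read_camera('wrist')
np.savez("w5.npz",T=wristT(s,p),fx=p["fx"],fy=p["fy"],cx=p["cx"],cy=p["cy"],image=p["image"])
E
python3 lip.py w3.npz|tail -1
```

```text
pos [524.1  34.7  23.1] yaw_y -98.48 w 13.8 F [-9.2  2.1  9.9] t 12.05
shift cm [-7.48  0.07  0.08] turn deg [0.01 0.73 0.14]
TCP in stage -52.36421671706274 0.6649066478090275
```

```bash
cat > lh.py <<'E'
import sys
from h import *
def lh(f):
    d=np.load(f); p={k:float(d[k]) for k in ["fx","fy","cx","cy"]}; T=d["T"]; im=d["image"].astype(int)
    m=((im[...,2]>im[...,0]+60)&(im[...,2]>100)).astype(np.uint8)
    n,l,st,_=cv2.connectedComponentsWithStats(m); i=1+np.argmax(st[1:,2]); ys,xs=np.where(l==i)
    # bottom edge of the blue band, line fit
    b=np.array([[x,ys[xs==x].max()+.5] for x in range(xs.min()+6,xs.max()-6)]); k=np.polyfit(*b.T,1)
    E=[(x,np.polyval(k,x)) for x in (xs.min()-.5,xs.max()+.5)]
    f=lambda z:np.linalg.norm(ray(p,E[0],z,T)-ray(p,E[1],z,T))
    z=np.interp(180,[f(40),f(-10)],[40,-10]); mid=(ray(p,E[0],z,T)+ray(p,E[1],z,T))/2
    print(sys.argv,E[1][0]-E[0][0],"z for len 180",round(z,2),"mid",np.round(mid,1),"tool z",)
for f in sys.argv[1:]: lh(f)
E
python3 lh.py w3.npz w4.npz w5.npz
```

```text
['lh.py', 'w3.npz', 'w4.npz', 'w5.npz'] 224.0 z for len 180 14.27 mid [572.1  26.7  14.3] tool z
['lh.py', 'w3.npz', 'w4.npz', 'w5.npz'] 299.0 z for len 180 15.16 mid [572.7  26.6  15.2] tool z
['lh.py', 'w3.npz', 'w4.npz', 'w5.npz'] 289.0 z for len 180 15.43 mid [573.3  27.3  15.4] tool z
```

Emit:
jog_arm --pt "-1 0.3 0 0 0 0.4 0" --pt "-1 0.3 0 0 0 0.3 0"

```text
time_s: 12.3
eef_pos: [526.3, 34.3, 22.9]
ee_rot: [3.133, -0.232, -0.014]
ft_force: [-11.6, 2.2, 11.4]
width: 14.2
```

```bash
python3 - <<'E'
from h import *
rel([450,45,23.2],-98.62)
s=ctrl.state(); p=ctrl.read_camera('wrist'); save(p,"w6.png")
np.savez("w6.npz",T=wristT(s,p),fx=p["fx"],fy=p["fy"],cx=p["cx"],cy=p["cy"],image=p["image"])
E
python3 lip.py w3.npz|tail -1;python3 lh.py w6.npz
```

```text
pos [526.3  34.3  22.9] yaw_y -98.47 w 14.2 F [-11.6   2.2  11.4] t 12.3
shift cm [-7.7   0.07  0.04] turn deg [0.04 0.51 0.15]
TCP in stage -50.469655622242854 0.6861261133449811
['lh.py', 'w6.npz'] 288.0 z for len 180 15.55 mid [573.   27.   15.5] tool z
```

View pics/w6.png

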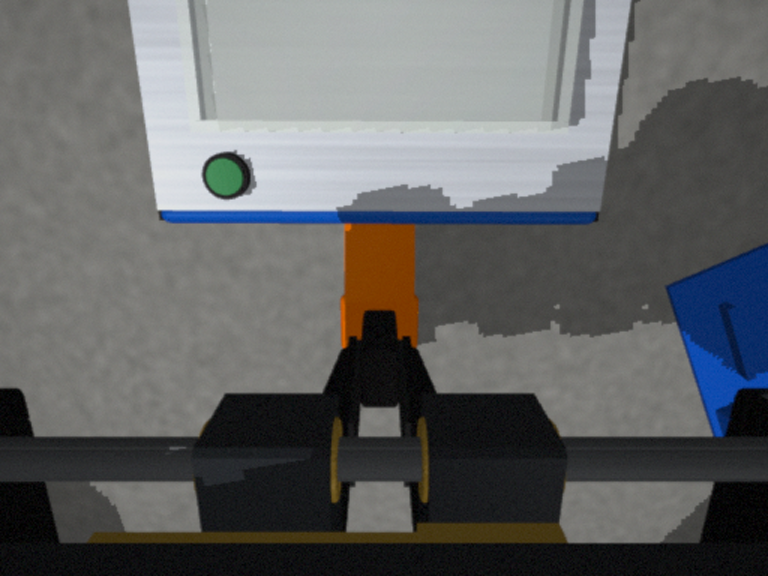

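The lip's front edge is at row 222, and the heel's front edge (wider ribbed part) at row 296. The wedge is centred on the lip at (379,222). I'll compute the insertion from these.

```bash
python3 -c "
from h import *
d=np.load('w6.npz'); p={k:float(d[k]) for k in ['fx','fy','cx','cy']}
a=ray(p,(253,197.3),20,d['T'])
for z in (13,14.5,16): b=ray(p,(253,148.3),z,d['T']); print(z,np.linalg.norm((b-a)[:2])+15+4)
print(a, 'heel front from TCP',np.linalg.norm(a[:2]-ctrl.state()['eef_pos'][:2]))"
```

```text
13 49.410091390766866
14.5 49.69668462211394
16 49.98327820829031
[541.90656129  30.65034655  20.        ] heel front from TCP 15.889313253622348
```

Both methods agree: the lip is 49.6 to 50.5 mm ahead of the wedge origin, so its height is about 11.2 mm. Another 7 mm in is needed.

Emit:
jog_arm --pt "-1 0.3 0 0 0 0.3 0" --pt "-1 0.3 0 0 0 0.2 0"

```text
time_s: 12.55
eef_pos: [527.8, 34.1, 23.0]
ee_rot: [3.132, -0.231, -0.015]
ft_force: [-10.0, 1.3, 9.4]
width: 14.0
```

```bash
python3 -c "
from h import *
rel([450,45,23.2],-98.62)"; python3 lip.py w3.npz|tail -1
```

```text
pos [527.8  34.1  23. ] yaw_y -98.44 w 14.0 F [-10.    1.3   9.4] t 12.55
shift cm [-7.85  0.06  0.05] turn deg [0.08 0.53 0.18]
TCP in stage -49.11133018283573 0.6527046638114296
```

Emit:
jog_arm --pt "-1 0.4 0 0 0 0.2 0" --pt "-1 0.4 0 0 0 0.2 0" --pt "-1 0.4 0 0 0 0.2 0"

```text
time_s: 12.85
eef_pos: [532.8, 33.3, 23.0]
ee_rot: [3.132, -0.23, -0.02]
ft_force: [-10.6, 1.8, 10.7]
width: 14.0
```

```bash
python3 -c "
from h import *
rel([450,45,23.2],-98.62)"; python3 lip.py w3.npz|tail -1
```

```text
pos [532.8  33.3  23. ] yaw_y -98.4 w 14.0 F [-10.6   1.8  10.7] t 12.85
shift cm [-8.37  0.06  0.08] turn deg [0.14 0.73 0.22]
TCP in stage -43.997180304866305 0.6894949913905852
```

Emit:
jog_arm --pt "-1 0.1 0 0 0 0 0" --pt "-1 0.05 0 0 0 0 0"

```text
time_s: 13.05
eef_pos: [533.0, 33.3, 23.1]
ee_rot: [3.132, -0.23, -0.024]
ft_force: [-3.2, 0.1, 4.3]
width: 13.9
```

```bash
python3 - <<'E'
from h import *
rel([450,45,23.2],-98.62)
s=ctrl.state(); p=ctrl.read_camera('wrist'); save(p,"w7.png")
np.savez("w7.npz",T=wristT(s,p),fx=p["fx"],fy=p["fy"],cx=p["cx"],cy=p["cy"],image=p["image"])
print(ctrl.state()["joint_velocities"].round(4))
E
python3 lip.py w3.npz|tail -1;python3 lh.py w7.npz
```

```text
pos [533.   33.3  23.1] yaw_y -98.39 w 13.9 F [-3.2  0.1  4.3] t 13.05
shift cm [-8.38  0.05  0.12] turn deg [0.15 0.88 0.23]
[ 0.0008  0.0004  0.0027  0.0003 -0.004   0.0018]
TCP in stage -43.80691230628085 0.6641232560291431
['lh.py', 'w7.npz'] 287.0 z for len 180 16.87 mid [573.   27.3  16.9] tool z
```

View pics/w7.png

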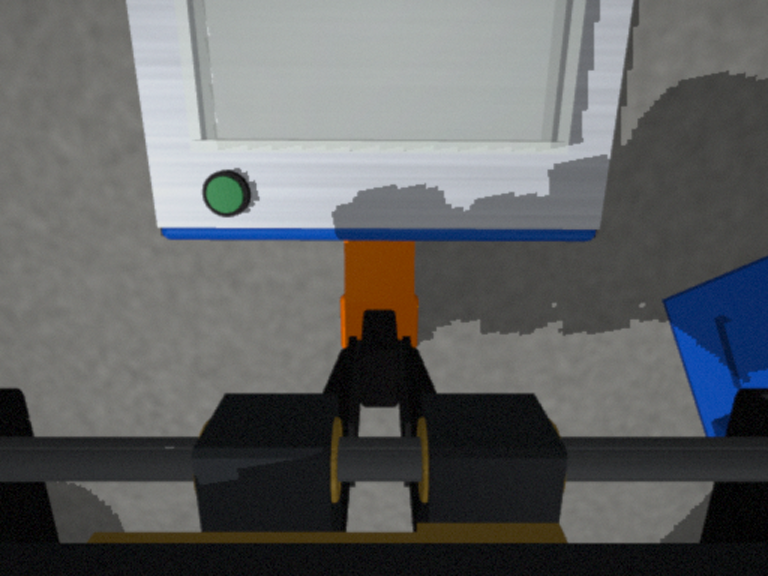

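The lip's front edge is now at row 240 and the heel's at 296. That puts the lip about 42.5 to 44 mm ahead of the origin, a lip height of about 13 mm. The arm is still and gripping, so I'm handing in.

```bash
python3 -c "
from h import *
rel([450,45,23.2],-98.62)
print(ctrl.hand_in())"
```

```text
pos [533.   33.3  23.1] yaw_y -98.39 w 13.5 F [-5.5  0.2  5.6] t 13.1
shift cm [-8.38  0.05  0.12] turn deg [0.15 0.89 0.23]
the job is handed in; nothing more can be done
None
```

I pulled the wedge straight up out of the grey clip by its handle. I set it flat on the bench, pushed its thin end in under the middle of the lip, and handed in still gripping it at 13.1 s. No verdict is reported.

**Last checks:**
- **Lip position and height:** by arm position the lip is 44 mm ahead of the wedge origin. By the last wrist image it is about 42.5 mm. Both put the lip at about 13 mm, close to level; this comes from the wedge's slope, not a direct height reading.
- **Alignment:** the wedge is under 1 mm off the lip's middle and within about 0.3° in yaw. The tool's pitch was about 0.9° off vertical.
- **Hold:** the arm was practically still and the fingers were at 13.5–14 mm on the 14 mm tab. The wrist force was about 5 N in both the push and downward directions.

**What disagreed or went wrong:**
- A rougher height check, from the lip's apparent length in the image, showed only about 1.7 mm of lift against the 4 mm expected. It resolves only about 0.6 mm per pixel, so I relied on the two insertion measurements.
- While the fingers first closed, the tool drifted up to about 11 mm off. I corrected it before they touched the handle.

I did not re-check the mug, mouse or marker with a camera at the end, but the path stayed clear of them.

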